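# Clamp a forming block with a wing nut between guide rods

### The job

Make the grooved forming block fast in the bench clamp: slide it along the deck between the jaws until its end is flush against the end stop, then tighten the wing nut clockwise, in short arcs between the guide rods, until the jaws grip the block firmly. Hand-tight only: stop when the ear resists a push of about 15 N, never force the nut or the frame, and leave the tools lying about undisturbed.

Things in the scene. Friction and masses are not known exactly. Their poses are not given: they have to be found in the camera images.
- clamp: bench clamp, grey cast frame bolted to the table (never moves). Origin: on the table top under the centre of the block's home place. +x runs from the wing nut to the fixed jaw (away from the robot), +y left, z up. Bed plate y -75..+75, x -100..+60, 10 mm thick. Steel deck: top at z 60, x -20..+24, y -60..+60. Fixed jaw: face at x +24, y -45..+45, top at z 80
- end_stop (a point): middle of the end stop's face (looks to -y of the clamp, at clamp y +24): a 10 mm steel plate, 42 mm long, on the left of the deck, top at z 86. Clamp axes
- stud_end (a point): front end (towards the robot) of the fixed threaded stud, 10 mm thick, that carries the wing nut; on its axis, at clamp x -88, y 0, z 50. The stud runs along clamp x
- rod_left (a point): front end of the left guide rod (clamp x -84, y +58, z 42): fixed bar, 10 mm thick, along clamp x through the jaw, with a collar 15 mm thick on its last 6 mm. It stands beside the wing nut and bounds the room for fingers
- rod_right (a point): front end of the right guide rod, the mirror image (clamp y -58)
- jaw: moving jaw, 16 mm thick along x, 138 mm wide up to z 64, above that 90 mm wide (y -45..+45), top at z 80. Origin: middle of its thickness, y 0, table height; clamp axes. Its face lies 8 mm to +x of the origin, its front 8 mm to -x. A light spring holds it back against the nut; at the start its face is 5 to 10 mm short of gripping the block
- wing_nut: dark steel wing nut on the stud. Origin: on the stud's axis (z 50), in the plane of the jaw's front; x is clamp x, its z axis runs along the two ears. Ears reach 31 mm from the axis, 6 mm thick, and lie 13 to 30 mm in front of the jaw (nut x -13..-30). Hub radius 8.5 mm, 11.5 next to the jaw. The ears pass 9 mm over the bed. Closed fingertips coming from above can push an ear
- ear_tip (a point): end of one ear. Tighten clockwise seen from the robot (upper ear goes right, to -y). 8 mm jaw travel a turn; 0.6 to 1.2 turns until the jaw meets the block. It stays where left. Free it needs 1 to 3 N (up to 8 N on an ear lying far over left), then more as the grip grows: a fingertip push of 15 N grips with 40 to 70 N. Under 20 N is loose, over 100 N forced
- form_block: the grooved steel forming block, 48 x 48 x 30 mm, 0.4 to 0.6 kg, lying loose on the deck between the jaws, 18 to 34 mm short (to -y) of the end stop. Origin: centre of its underside; grooves run along its y axis. Home: origin at y 0 of the clamp, end touching the stop, underside on the deck (z 60)
- chasing_hammer: bystander: wooden-handled hammer, 244 mm long, lying to the left of the clamp; origin at its centre underneath
- punch_0: bystander: dark dapping punch with a ball head, 60 mm tall, 17 mm thick, standing to the left of the clamp; origin under its foot
- punch_3: bystander: bright dapping punch with a ball head, 65 mm tall, 22 mm thick, standing to the left of the clamp; origin under its foot
- ring_clamp: bystander: wooden ring clamp, 136 mm long, lying behind the clamp to the right; origin at its centre underneath

How it is judged (in metres and radians):
On the way, in this order (a step that is already met when the one before it is completed fails the run):
1. the block is home against the end stop while the clamp is still loose (y of form_block in the frame of clamp above -0.0015 m and contact force between jaw and form_block below 10 N), for 0.2 s.
2. the jaws grip the block with more than 20 N (contact force between jaw and form_block above 20 N), for 0.2 s.
At the end, for the whole second after the job is handed in: The block's end is within 1.5 mm of the end stop, its underside on the deck (58 to 63 mm high) and level to 0.06 rad; the moving jaw grips it with 20 to 100 N, and block and nut are at rest (contact force between jaw and form_block above 20 N and y of form_block in the frame of clamp above -0.0015 m and z of form_block in the frame of clamp between 0.058 and 0.063 m and angle between form_block's own z axis and vertical below 0.06 rad and linear speed of form_block below 0.01 m/s and angular speed of wing_nut below 0.1 rad/s); the robot touches nothing.
It fails at once if the nut is over-tightened: the jaws grip the block with more than 100 N (contact force between jaw and form_block above 100 N).
It also fails if it takes over 64 s, if anything falls off the work surface, if the arm or the gripper's body presses on something with over 40 N, if the wrist force passes 120 N, or if a joint passes its speed limit or range.

### The arm

A 7-joint arm with a two-finger parallel gripper is mounted at the origin on a cart in front of the work surface, level with it; the furniture and walls round the work are solid. World frame = base frame: x ahead of the robot, y to its left, z up, the work surface at z = 0. Lengths are in mm, angles in rad, forces in N, time in s.
With the tool pointing down it reaches from about 375 to 925 mm from the base axis. Payload 3.1 kg.
Tool frame: the origin (TCP) lies between the finger pads; the fingertips stand 25 mm ahead of it and the grasp point (between the pads) lies 6 mm ahead of it; z points along the fingers, y is the line along which they close (so a half turn about z gives the same grasp; the last joint's range is limited). The gripper opens to 85 mm and grips with 20 to 120 N. Pads are 22 mm wide; open, the fingers measure 114 mm over their backs; the gripper's body (76 mm by 85 mm) begins 54 mm behind the grasp point. The pads swing forward as they close: fully open they stand 13 mm farther back than shut.
Start: joints at [1.133, 0.383, 0.044, 1.598, -0.018, 1.161, -0.05], TCP at [216.663, -612.83, 256.269] pointing down, gripper open.
Joint ranges: [-2.61, 2.61], [-0.41, 2.15], [-1.48, 1.57], [0, 2.5], [-1.57, 4.71], [0.05, 1.97], [-2.85, 2.85]. Speed limits (rad/s): [2.79, 2.79, 3.14, 3.14, 3.14, 3.14, 3.14].

### API

Orientations are given as a rotation vector (axis times angle).
In Python, from plant import manip gives the robot as it stands.
- The arm moves only by the shell command python3 -m creep 'ROWS'. ROWS is JSON, a list of rows, each an object with "dp": the shift along the tool's x, y, z in mm, a list of three; "delta_rot": the turn, a rotation vector about the tool's x, y, z in rad, a list of three; "jaw": the gripper's target within -1 to 1 (shut at 1, half-way at 0, fully open at -1). A call has exactly 5 rows; each row is the pose to reach, as a shift and turn from the pose commanded when the call began, along the tool's axes at that moment; what a row does not reach only later rows make up. A row lasts 1/8 s, in which the tool goes at most 62.5 mm and 10.7 degrees, less where a joint would pass 70% of its speed; a pose out of reach is approached as far as the arm can. A call with a gripper value outside its range is refused whole. The fingers move at their own pace and stop on an object; the grip force is fixed at half the most. Time passes only in rows, so rows that repeat a pose let the fingers close, or fill a call up. It gives the time, the measured TCP pose, the force, the opening and the grip force at its end, in the units of the state.
- manip.sense(): the state, without advancing time (a new reading comes with each control period).
- manip.camera(name): name is "side" or "top" or "wrist"; returns a dict with "color" (400x640x3 uint8, blue, green, red), "mtx" (3x3 intrinsics, pixels), "eye" and "orientation" of the camera in the world. Camera axes: x right, y down, z forward; pixel columns grow to the right and rows downward; lengths in mm; the calibration is good to about 2 mm. The wrist camera is an equidistant fisheye: a pixel r from the principal point sees the ray r / f radians off the axis. A picture is of the moment at which its call begins. There is no depth.
- manip.finish_job(): hands the job in; it is judged then, once.
The state is a dict: "clock": time; "q": joint angles; "qd": joint speeds; "tau": joint torques, N m; "position": TCP position; "ee_rot": TCP orientation; "wrist_force": force on the tool from outside, world axes, zero at the start; "ft_torque": the same for the moment, N m; "gripper_width": opening from 0.0 (shut) to 1.0 (fully open); "grip_force": force on a finger pad.
Only numpy, scipy, OpenCV 4.12 (cv2) and the standard library are available. Lean on these libraries where they do the work, as an engineer would, in place of code of your own. Each camera call takes 0.05 s, during which the arm holds its last target. There are 200 camera calls.

## Working session

There is one attempt and no reset: what is moved stays moved. The work goes in short steps, Python scripts to look and compute and a shell command to move; the robot and the scene stay as the last step left them, time stands still between calls to the robot, and variables do not carry over. Pictures are saved under pics/ and viewed, at most 10 in all, crops included, and the job is handed in when it is done.

```bash
mkdir -p pics; ls; python3 - <<'E'
from plant import manip
import cv2
for n in("top","side"):
    c=manip.camera(n);cv2.imwrite(f"pics/{n}0.png",c["color"]);print(n,c["mtx"],c["eye"],c["orientation"])
s=manip.sense();print(s)
E
```

```text
pics
top [[483.48534125   0.         314.1164347 ]
 [  0.         483.48534125 207.98962752]
 [  0.           0.           1.        ]] [ 445.64599033 -124.51335298 1179.03381024] [-2.12759911  2.17832781 -0.11323191]
side [[439.66522104   0.         318.02526515]
 [  0.         439.66522104 200.36912279]
 [  0.           0.           1.        ]] [568.07693285 673.81704941 460.76809379] [ 0.02388921  2.65853248 -1.64378192]
{'clock': 0.1, 'q': array([ 1.13320773,  0.38376637,  0.04386042,  1.59943753, -0.01788827,
        1.16123662, -0.04988329]), 'qd': array([ 2.96569853e-04, -2.32620916e-03,  9.36343954e-05, -3.22830840e-03,
        1.72180550e-04,  8.98399692e-04,  2.32412494e-04]), 'tau': array([ 2.78311403e-03, -4.34727180e+01,  1.02932286e+00, -2.50454593e+01,
        1.08874854e-02,  5.44513488e-03,  2.73922257e-05]), 'position': array([ 216.34917844, -612.07333205,  254.99508768]), 'ee_rot': array([-3.09398517e+00, -5.30892563e-01,  8.80580844e-04]), 'wrist_force': array([0.0843369 , 0.0970936 , 0.38361668]), 'ft_torque': array([-0.0311321 ,  0.02533956, -0.04024758]), 'grip_force': 0.0, 'gripper_width': 0.9999571992882332}
```

View pics/top0.png

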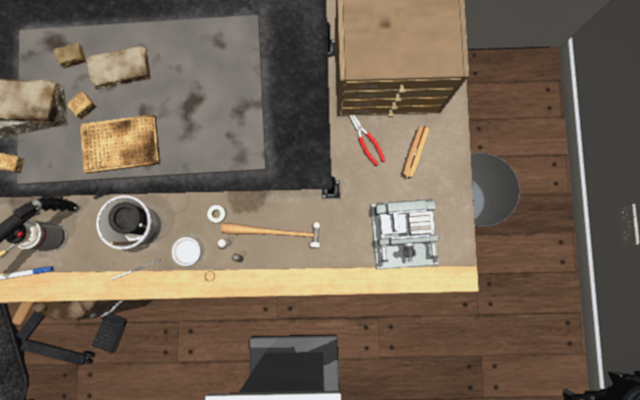

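View pics/side0.png

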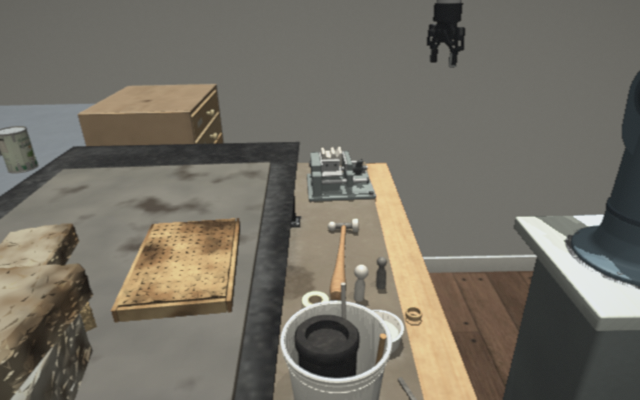

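The top view shows the clamp at about (405,235), the hammer at its left, and the ring clamp at (415,150). In the side view the clamp is around (340,175). I'll enlarge both.

```bash
cat > h.py <<'E'
import numpy as np, cv2
from scipy.spatial.transform import Rotation as R
from plant import manip
def ray(c,u,v):
    return R.from_rotvec(c["orientation"]).apply(np.linalg.inv(c["mtx"])@[u,v,1])
def plane(c,u,v,z):
    d=ray(c,u,v);e=np.array(c["eye"]);return e+d*(z-e[2])/d[2]
def proj(c,P):
    p=R.from_rotvec(c["orientation"]).inv().apply(np.atleast_2d(P)-c["eye"])@np.array(c["mtx"]).T
    return p[:,:2]/p[:,2:]
E
python3 - <<'E'
import cv2,numpy as np
a=cv2.imread("pics/top0.png")[192:276,362:448];b=cv2.imread("pics/side0.png")[142:206,298:384]
a=cv2.resize(a,None,fx=7,fy=7,interpolation=cv2.INTER_CUBIC)
cv2.imwrite("pics/topc.png",a)
cv2.imwrite("pics/sidec.png",cv2.resize(b,None,fx=7,fy=7,interpolation=cv2.INTER_CUBIC))
E
```

```text
(no output)
```

View pics/topc.png

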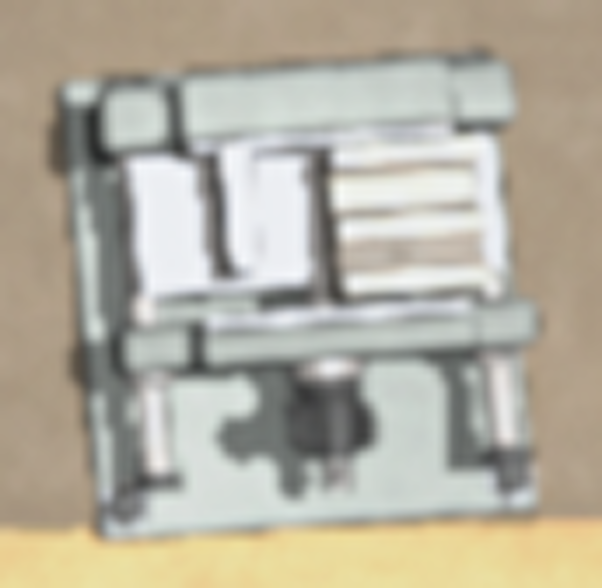

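The crop shows the bed's front corners at crop (100,535) and (535,525) and its rear left corner at (62,85). The block's grooved top is at right (335–490, 145–295), and the stop plate is at about x 225. The nut is at (335,415).

```bash
python3 - <<'E'
from h import *
c=manip.camera("top")
f=lambda u,v,z:plane(c,362+u/7,192+v/7,z)
P=np.array([f(100,535,10),f(535,525,10),f(62,85,10)])
Q=np.array([[-100,75],[-100,-75],[60,75]])
print(P.round(1))
A=P[:,:2]-P[:,:2].mean(0);B=Q-Q.mean(0)
yaw=np.arctan2((B[:,0]*A[:,1]-B[:,1]*A[:,0]).sum(),(A*B).sum())
M=np.array([[np.cos(yaw),-np.sin(yaw)],[np.sin(yaw),np.cos(yaw)]])
t=P[:,:2].mean(0)-M@Q.mean(0);print("clamp",t,yaw)
for n,(u,v,z) in dict(blkFL=(335,297,90),blkBR=(495,140,90),nut=(335,420,60),stud=(338,490,52)).items(): print(n,M.T@(f(u,v,z)[:2]-t))
print("tool",R.from_rotvec(manip.sense()["ee_rot"]).as_matrix().round(3))
w=manip.camera("wrist");print(w["mtx"],w["eye"],R.from_rotvec(w["orientation"]).as_matrix().round(3))
cv2.imwrite("pics/w0.png",w["color"])
E
```

```text
[[ 436.7 -254.9   10. ]
 [ 436.7 -403.3   10. ]
 [ 592.1 -247.6   10. ]]
clamp [ 535.8870241  -325.55096336] 0.02912429589519712
blkFL [-24.46387896   2.1447396 ]
blkBR [ 23.36223344 -53.04699303]
nut [-63.13218474  -0.36557731]
stud [-85.98561643  -1.07926875]
tool [[ 0.943  0.333 -0.001]
 [ 0.333 -0.943  0.002]
 [-0.    -0.002 -1.   ]]
[[309.70691629   0.         317.60938608]
 [  0.         309.70691629 203.50289266]
 [  0.           0.           1.        ]] [ 288.8517799  -587.44122479  372.63293646] [[ 0.333 -0.899 -0.284]
 [-0.943 -0.319 -0.098]
 [-0.003  0.3   -0.954]]
```

```bash
python3 -m creep '[{"dp":[50,-24,0],"delta_rot":[0,0,0.06],"jaw":1},{"dp":[100,-49,0],"delta_rot":[0,0,0.12],"jaw":1},{"dp":[150,-73,0],"delta_rot":[0,0,0.18],"jaw":1},{"dp":[200,-97,0],"delta_rot":[0,0,0.25],"jaw":1},{"dp":[250,-121,0],"delta_rot":[0,0,0.31],"jaw":1}]'; python3 - <<'E'
from h import *
s=manip.sense();print(s["position"],R.from_rotvec(s["ee_rot"]).as_matrix().round(3),s["q"].round(2),s["gripper_width"])
w=manip.camera("wrist");cv2.imwrite("pics/w1.png",w["color"]);print(w["eye"])
E
```

```text
clock: 0.82
position: [413.0, -414.0, 256.2]
ee_rot: [3.141, 0.043, -0.0]
wrist_force: [0.2, -0.7, 0.2]
gripper_width: 0.002
grip_force: 0.0
[ 412.98374195 -413.96588675  256.18524575] [[ 1.     0.028 -0.   ]
 [ 0.028 -1.    -0.   ]
 [-0.     0.    -1.   ]] [ 0.76  0.26 -0.05  1.76  0.01  1.12 -0.84] 0.001851736762582617
[ 489.68585884 -412.39755205  373.66709467]
```

View pics/w1.png

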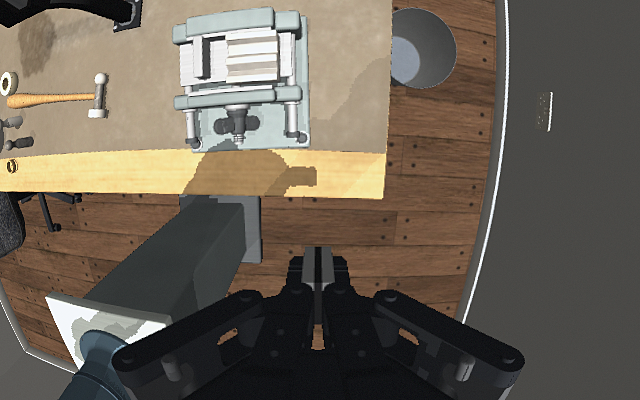

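The clamp is at (240,80) and the nut's ears are roughly horizontal at (237,125). The closed fingertips are at (318,255). I'll move nearer for one good measuring picture.

```bash
python3 -m creep '[{"dp":[0,-25,25],"delta_rot":[0,0,0],"jaw":1},{"dp":[0,-50,50],"delta_rot":[0,0,0],"jaw":1},{"dp":[0,-75,70],"delta_rot":[0,0,0],"jaw":1},{"dp":[0,-75,70],"delta_rot":[0,0,0],"jaw":1},{"dp":[0,-75,70],"delta_rot":[0,0,0],"jaw":1}]'; python3 - <<'E'
from h import *
w=manip.camera("wrist")
import pickle;pickle.dump(w,open("w2.pkl","wb"))
cv2.imwrite("pics/w2.png",cv2.resize(w["color"][0:190,200:440],None,fx=3.2,fy=3.2,interpolation=cv2.INTER_CUBIC));print(w["eye"])
E
```

```text
clock: 1.5
position: [410.2, -342.1, 187.3]
ee_rot: [3.139, 0.046, 0.002]
wrist_force: [0.1, -1.3, -0.3]
gripper_width: -0.003
grip_force: 0.0
[ 486.6616534 -340.2022664  304.8046617]
```

View pics/w2.png

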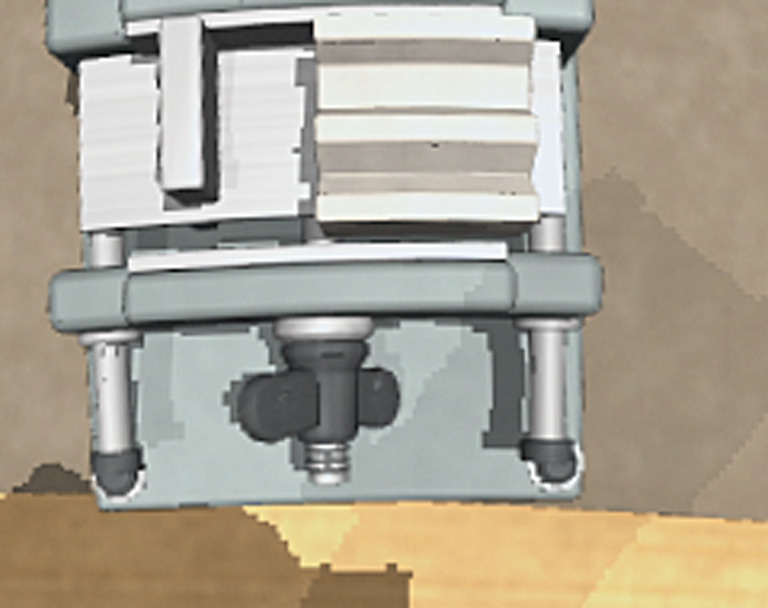

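The nut's left ear, at crop (275,405), is raised up-left, and its right ear at (378,398) is low. The stud end is at (327,483) and the rod ends are at (118,493) and (553,484). The block top's front edge runs from (317,222) to (538,222), and the stop's right front corner is at (203,190).

```bash
cat >> h.py <<'E'
def fray(w,u,v):
    K=w["mtx"];x=(u-K[0,2])/K[0,0];y=(v-K[1,2])/K[1,1];r=np.hypot(x,y)
    d=np.array([x/r*np.sin(r),y/r*np.sin(r),np.cos(r)]) if r>0 else np.array([0,0,1.])
    return R.from_rotvec(w["orientation"]).apply(d)
def fplane(w,u,v,z):
    d=fray(w,u,v);e=np.array(w["eye"]);return e+d*(z-e[2])/d[2]
E
python3 - <<'E'
from h import *
import pickle;w=pickle.load(open("w2.pkl","rb"))
f=lambda u,v,z:fplane(w,200+u/3.2,v/3.2,z)[:2]
L=[(327,484,50,-88,0),(118,493,42,-84,58),(553,484,42,-84,-58),(80,230,60,-20,60),(562,215,60,-20,-60),(98,508,10,-100,75),(580,497,10,-100,-75)]
P=np.array([f(*l[:3]) for l in L]);Q=np.array([l[3:] for l in L],float)
A=P-P.mean(0);B=Q-Q.mean(0)
yaw=np.arctan2((B[:,0]*A[:,1]-B[:,1]*A[:,0]).sum(),(A*B).sum())
M=np.array([[np.cos(yaw),-np.sin(yaw)],[np.sin(yaw),np.cos(yaw)]]);t=P.mean(0)-M@Q.mean(0)
print("clamp",t,yaw);print((P-Q@M.T-t).round(1))
for n,(u,v,z) in dict(bFL=(317,222,90),bFR=(538,222,90),bBL=(316,15,90),stop=(203,190,86),jawfl=(127,322,80),jawfr=(512,312,80),ear=(275,405,70),tipL=(240,405,70),tipR=(397,398,30),fingers=(0,0,0)).items():
    print(n,(M.T@(f(u,v,z)-t)).round(1))
s=manip.sense();print(s["position"],M.T@(s["position"][:2]-t),s["ee_rot"])
E
```

```text
clamp [ 538.64524956 -325.06825209] 0.04949214709980873
[[ 0.9  0.6]
 [-4.4  0.1]
 [-4.8 -2. ]
 [ 1.7  0.1]
 [ 1.1  1.1]
 [ 2.9 -1.2]
 [ 2.6  1.2]]
bFL [-24.4  -0.8]
bFR [-24.7 -48. ]
bBL [23.2 -1.4]
stop [-15.3  24.1]
jawfl [-43.6  43.6]
jawfr [-44.2 -43.4]
ear [-65.   11.3]
tipL [-64.7  19.6]
tipR [-66.1 -18.3]
fingers [ 72.7 105. ]
[ 410.29968229 -342.61011389  187.61703565] [-129.05623989  -11.17087724] [3.13887908 0.04431504 0.00320571]
```

```bash
python3 -m creep '[{"dp":[45,22,0],"delta_rot":[0,0,-0.018],"jaw":1},{"dp":[90,44,0],"delta_rot":[0,0,-0.018],"jaw":1},{"dp":[128,62,0],"delta_rot":[0,0,-0.018],"jaw":1},{"dp":[128,62,40],"delta_rot":[0,0,-0.018],"jaw":1},{"dp":[128,62,60],"delta_rot":[0,0,-0.018],"jaw":1}]'
cat > c.py <<'E'
from h import *
s=manip.sense();y=.047;M=np.array([[np.cos(y),-np.sin(y)],[np.sin(y),np.cos(y)]])
p=s["position"];r=R.from_rotvec(s["ee_rot"]).as_matrix()
print("clampTCP",(M.T@(p[:2]-[538.3,-325.1])).round(1),"tipz",round(p[2]-25,1),"yawerr",round(float(np.arctan2(r[1,0],r[0,0])-y),3),"F",(M.T@s["wrist_force"][:2]).round(1),round(s["wrist_force"][2],1),"t",s["clock"])
E
python3 c.py
```

```text
clock: 2.17
position: [538.8, -399.9, 124.7]
ee_rot: [-3.14, -0.073, 0.003]
wrist_force: [-0.8, 0.8, -0.2]
gripper_width: 0.001
grip_force: 0.0
clampTCP [ -3.  -74.8] tipz 99.7 yawerr -0.001 F [-0.8  0.9] -0.2 t 2.175
```

```bash
python3 -m creep '[{"dp":[1,0,15],"delta_rot":[0,0,0],"jaw":1},{"dp":[1,0,30],"delta_rot":[0,0,0],"jaw":1},{"dp":[1,0,34],"delta_rot":[0,0,0],"jaw":1},{"dp":[1,-4,34],"delta_rot":[0,0,0],"jaw":1},{"dp":[1,-8,34],"delta_rot":[0,0,0],"jaw":1}]'; python3 c.py
```

```text
clock: 2.8
position: [540.8, -390.5, 93.3]
ee_rot: [3.14, 0.075, 0.002]
wrist_force: [0.5, 0.7, -0.3]
gripper_width: 0.0
grip_force: 0.0
clampTCP [ -0.5 -65.5] tipz 68.3 yawerr 0.001 F [0.6 0.7] -0.3 t 2.8
```

```bash
python3 -m creep '[{"dp":[0,-6,0],"delta_rot":[0,0,0],"jaw":1},{"dp":[0,-12,0],"delta_rot":[0,0,0],"jaw":1},{"dp":[0,-18,0],"delta_rot":[0,0,0],"jaw":1},{"dp":[0,-23,0],"delta_rot":[0,0,0],"jaw":1},{"dp":[0,-28,0],"delta_rot":[0,0,0],"jaw":1}]'; python3 c.py
```

```text
clock: 3.42
position: [539.2, -363.2, 92.9]
ee_rot: [3.139, 0.074, 0.002]
wrist_force: [-0.1, -3.1, 2.3]
gripper_width: -0.0
grip_force: 1.7
clampTCP [ -0.9 -38.1] tipz 67.9 yawerr 0.0 F [-0.2 -3.1] 2.3 t 3.425
```

Sliding at about 3 N. I'll go on to the stop.

```bash
python3 -m creep '[{"dp":[0,-1,0],"delta_rot":[0,0,0],"jaw":1},{"dp":[0,-2,0],"delta_rot":[0,0,0],"jaw":1},{"dp":[0,-3,0],"delta_rot":[0,0,0],"jaw":1},{"dp":[0,-4,0],"delta_rot":[0,0,0],"jaw":1},{"dp":[0,-5,0],"delta_rot":[0,0,0],"jaw":1}]'; python3 c.py
```

```text
clock: 4.05
position: [539.2, -361.5, 92.9]
ee_rot: [3.135, 0.072, 0.005]
wrist_force: [1.9, -8.7, 0.5]
gripper_width: 0.004
grip_force: 4.5
clampTCP [ -0.8 -36.4] tipz 67.9 yawerr -0.001 F [ 1.5 -8.8] 0.5 t 4.05
```

```bash
python3 -m creep '[{"dp":[0,-1,0],"delta_rot":[0,0,0],"jaw":1},{"dp":[0,-2,0],"delta_rot":[0,0,0],"jaw":1},{"dp":[0,-3,0],"delta_rot":[0,0,0],"jaw":1},{"dp":[0,-3,0],"delta_rot":[0,0,0],"jaw":1},{"dp":[0,-3,0],"delta_rot":[0,0,0],"jaw":1}]'; python3 c.py; python3 - <<'E'
from h import *
c=manip.camera("top")["color"][192:276,362:448];s=manip.camera("side")["color"][142:206,298:384]
cv2.imwrite("pics/chk.png",cv2.resize(np.vstack([c,s]),None,fx=4,fy=4,interpolation=cv2.INTER_CUBIC))
E
```

```text
clock: 4.68
position: [539.2, -361.3, 93.5]
ee_rot: [3.131, 0.069, 0.008]
wrist_force: [2.6, -10.7, -0.5]
gripper_width: 0.004
grip_force: 5.7
clampTCP [ -0.8 -36.2] tipz 68.5 yawerr -0.003 F [  2.1 -10.8] -0.5 t 4.675
```

View pics/chk.png

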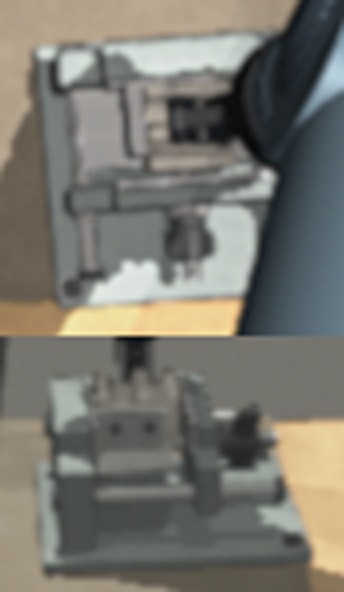

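The top crop shows the block touching the stop, with the contact at about x 140. I'll back off, rise and go over to the left of the nut's upper ear.

```bash
python3 -m creep '[{"dp":[0,8,0],"delta_rot":[0,0,0],"jaw":1},{"dp":[0,12,0],"delta_rot":[0,0,0],"jaw":1},{"dp":[0,12,-40],"delta_rot":[0,0,0],"jaw":1},{"dp":[-30,-32,-45],"delta_rot":[0,0,0],"jaw":1},{"dp":[-65,-76,-45],"delta_rot":[0,0,0],"jaw":1}]'; python3 c.py
python3 -m creep '[{"dp":[0,0,0],"delta_rot":[0,0,0],"jaw":1},{"dp":[0,0,10],"delta_rot":[0,0,0],"jaw":1},{"dp":[0,0,25],"delta_rot":[0,0,0],"jaw":1},{"dp":[0,0,40],"delta_rot":[0,0,0],"jaw":1},{"dp":[0,0,48],"delta_rot":[0,0,0],"jaw":1}]'; python3 c.py
```

```text
clock: 5.4
position: [470.1, -278.8, 137.4]
ee_rot: [-3.138, -0.078, -0.001]
wrist_force: [-0.3, 0.7, 0.5]
gripper_width: -0.001
grip_force: 0.0
clampTCP [-66.   49.5] tipz 112.4 yawerr 0.003 F [-0.2  0.7] 0.5 t 5.4
clock: 6.02
position: [469.4, -281.8, 87.3]
ee_rot: [-3.139, -0.074, 0.003]
wrist_force: [0.4, -0.2, 0.1]
gripper_width: 0.001
grip_force: 0.0
clampTCP [-66.8  46.5] tipz 62.3 yawerr 0.0 F [ 0.4 -0.2] 0.1 t 6.025
```

```bash
python3 -m creep '[{"dp":[0,6,0],"delta_rot":[0,0,0],"jaw":1},{"dp":[0,12,0],"delta_rot":[0,0,0],"jaw":1},{"dp":[0,17,0],"delta_rot":[0,0,0],"jaw":1},{"dp":[0,22,0],"delta_rot":[0,0,0],"jaw":1},{"dp":[0,27,0],"delta_rot":[0,0,0],"jaw":1}]'; python3 c.py
```

```text
clock: 6.65
position: [472.2, -308.6, 90.2]
ee_rot: [3.14, 0.077, 0.003]
wrist_force: [0.6, 1.4, 0.7]
gripper_width: 0.005
grip_force: 0.7
clampTCP [-65.2  19.6] tipz 65.2 yawerr 0.002 F [0.7 1.4] 0.7 t 6.65
```

```bash
python3 -m creep '[{"dp":[0,6,1],"delta_rot":[0,0,0],"jaw":1},{"dp":[0,12,2],"delta_rot":[0,0,0],"jaw":1},{"dp":[0,18,2],"delta_rot":[0,0,0],"jaw":1},{"dp":[0,23,2],"delta_rot":[0,0,0],"jaw":1},{"dp":[0,28,2],"delta_rot":[0,0,0],"jaw":1}]'; python3 c.py
```

```text
clock: 7.28
position: [472.2, -336.9, 87.0]
ee_rot: [-3.14, -0.075, 0.001]
wrist_force: [-0.1, 1.8, 0.5]
gripper_width: 0.001
grip_force: 0.8
clampTCP [-66.6  -8.7] tipz 62.0 yawerr 0.001 F [0.  1.8] 0.5 t 7.275
```

Still pushing freely at about 2 N. I'll pass over the ear to the right and press it down.

```bash
python3 -m creep '[{"dp":[1,5,0],"delta_rot":[0,0,0],"jaw":1},{"dp":[2,10,0],"delta_rot":[0,0,0],"jaw":1},{"dp":[2,15,0],"delta_rot":[0,0,0],"jaw":1},{"dp":[2,16,5],"delta_rot":[0,0,0],"jaw":1},{"dp":[2,16,10],"delta_rot":[0,0,0],"jaw":1}]'; python3 c.py
python3 -m creep '[{"dp":[0,0,3],"delta_rot":[0,0,0],"jaw":1},{"dp":[0,0,6],"delta_rot":[0,0,0],"jaw":1},{"dp":[0,0,8],"delta_rot":[0,0,0],"jaw":1},{"dp":[0,0,10],"delta_rot":[0,0,0],"jaw":1},{"dp":[0,0,10],"delta_rot":[0,0,0],"jaw":1}]'; python3 c.py
```

```text
clock: 7.9
position: [475.6, -353.9, 77.4]
ee_rot: [3.139, 0.074, 0.002]
wrist_force: [0.6, -1.2, 2.0]
gripper_width: -0.004
grip_force: 1.0
clampTCP [-64.  -25.8] tipz 52.4 yawerr 0.0 F [ 0.5 -1.2] 2.0 t 7.9
clock: 8.52
position: [475.4, -352.0, 67.1]
ee_rot: [-3.14, -0.076, 0.0]
wrist_force: [1.2, 0.1, 1.5]
gripper_width: 0.003
grip_force: 0.5
clampTCP [-64.1 -23.9] tipz 42.1 yawerr 0.001 F [1.2 0. ] 1.5 t 8.525
```

```bash
python3 -m creep '[{"dp":[0,0,-25],"delta_rot":[0,0,0],"jaw":1},{"dp":[0,0,-55],"delta_rot":[0,0,0],"jaw":1},{"dp":[0,-25,-58],"delta_rot":[0,0,0],"jaw":1},{"dp":[1,-50,-58],"delta_rot":[0,0,0],"jaw":1},{"dp":[1,-72,-58],"delta_rot":[0,0,0],"jaw":1}]'; python3 c.py; python3 - <<'E'
from h import *
w=manip.camera("wrist")
import pickle;pickle.dump(w,open("w3.pkl","wb"))
cv2.imwrite("pics/w3.png",cv2.resize(w["color"][100:290,240:480],None,fx=3.2,fy=3.2,interpolation=cv2.INTER_CUBIC))
E
```

```text
clock: 9.15
position: [471.5, -277.0, 123.8]
ee_rot: [-3.138, -0.078, 0.005]
wrist_force: [0.5, 0.5, 0.0]
gripper_width: 0.0
grip_force: 0.0
clampTCP [-64.4  51.1] tipz 98.8 yawerr 0.003 F [0.5 0.4] 0.0 t 9.15
```

View pics/w3.png

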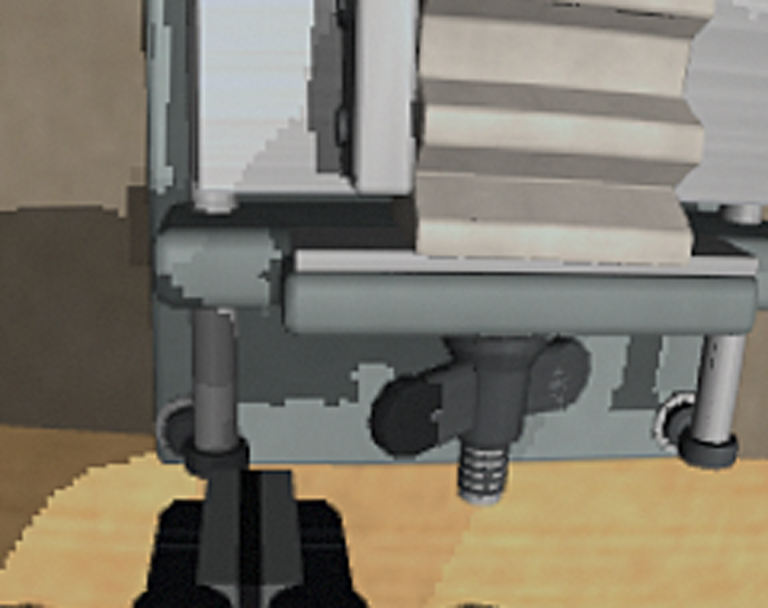

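The picture shows the block snug against the stop at x about 415, and the jaw has closed nearly up to the block. The left ear is up-left again at (410,410), with the stud at (480,480). Next comes the second stroke, with care.

```bash
python3 -m creep '[{"dp":[1,2,10],"delta_rot":[0,0,0],"jaw":1},{"dp":[2,3,25],"delta_rot":[0,0,0],"jaw":1},{"dp":[2,3,37],"delta_rot":[0,0,0],"jaw":1},{"dp":[2,6,38],"delta_rot":[0,0,0],"jaw":1},{"dp":[2,9,38],"delta_rot":[0,0,0],"jaw":1}]'; python3 c.py
python3 -m creep '[{"dp":[0,2,0],"delta_rot":[0,0,0],"jaw":1},{"dp":[0,4,0],"delta_rot":[0,0,0],"jaw":1},{"dp":[0,6,0],"delta_rot":[0,0,0],"jaw":1},{"dp":[0,8,0],"delta_rot":[0,0,0],"jaw":1},{"dp":[0,10,0],"delta_rot":[0,0,0],"jaw":1}]'; python3 c.py
```

```text
clock: 9.82
position: [475.2, -290.2, 87.0]
ee_rot: [-3.141, -0.074, 0.001]
wrist_force: [-0.8, -0.8, -0.4]
gripper_width: -0.001
grip_force: 0.1
clampTCP [-61.4  37.8] tipz 62.0 yawerr 0.0 F [-0.8 -0.8] -0.4 t 9.825
clock: 10.45
position: [475.5, -293.0, 87.4]
ee_rot: [-3.131, -0.08, 0.006]
wrist_force: [-3.3, 13.5, 8.5]
gripper_width: -0.001
grip_force: 8.1
clampTCP [-61.3  35. ] tipz 62.4 yawerr 0.004 F [-2.6 13.6] 8.5 t 10.45
```

```bash
python3 - <<'E'
from h import *
import pickle
y=.047;M=np.array([[np.cos(y),-np.sin(y)],[np.sin(y),np.cos(y)]]);t=np.array([538.3,-325.1])
w=pickle.load(open("w3.pkl","rb"))
def at(u,v,X):
    d=fray(w,240+u/3.2,100+v/3.2);e=np.array(w["eye"]);dc=M.T@d[:2];ec=M.T@(e[:2]-t);k=(X-ec[0])/dc[0];return (ec[1]+k*dc[1],e[2]+k*d[2])
n=M
def atz(u,v,z):
    return M.T@(fplane(w,240+u/3.2,100+v/3.2,z)[:2]-t)
print("jaw front",atz(400,330,78),atz(650,330,78),"block front",atz(555,255,90),"jaw face top",atz(450,252,80),atz(740,257,80))
print("stud",atz(482,495,50),"block left",atz(416,240,90),"stop",atz(411,190,86))
for z in(55,60,65,70,75): print(z,"L extreme",atz(372,412,z),"front",atz(405,455,z),"Lback",atz(430,375,z))
for z in (25,30,40): print(z,"R",atz(590,365,z),"Rback",atz(575,340,z),"Rfront",atz(560,412,z))
E
```

```text
jaw front [-38.97902365  24.49034683] [-38.78110673 -22.41395076] block front [-22.38299703   1.39480507] jaw face top [-24.49896779  16.84943885] [-24.18668495 -38.28049269]
stud [-85.80031973  -0.54663058] block left [-20.33112019  24.51692766] stop [-13.03522541  24.98259814]
55 L extreme [-63.80283528  25.66754985] front [-73.52135192  18.24744814] Lback [-55.77312123  14.16533832]
60 L extreme [-61.74873919  26.33414239] front [-71.20605064  19.11347123] Lback [-53.93484028  15.14107654]
65 L extreme [-59.6946431   27.00073493] front [-68.89074936  19.97949432] Lback [-52.09655933  16.11681476]
70 L extreme [-57.64054702  27.66732748] front [-66.57544808  20.84551741] Lback [-50.25827838  17.09255298]
75 L extreme [-55.58645093  28.33392002] front [-64.2601468  21.7115405] Lback [-48.41999743  18.06829119]
25 R [-64.3976526 -31.3193879] Rback [-58.0704444  -26.72325315] Rfront [-76.52544261 -24.95421603]
30 R [-62.61503822 -29.42641854] Rback [-56.43427131 -24.93665993] Rfront [-74.46213422 -23.20856664]
40 R [-59.04980945 -25.64047982] Rback [-53.16192515 -21.36347349] Rfront [-70.33551744 -19.71726785]
```

The force ran straight through the nut's axis, so this was an end-on jam on the ear tip and not a grip. I'll back off, go lower, and push right while rising.

```bash
python3 -m creep '[{"dp":[0,-6,0],"delta_rot":[0,0,0],"jaw":1},{"dp":[0,-12,0],"delta_rot":[0,0,0],"jaw":1},{"dp":[-1,-13,5],"delta_rot":[0,0,0],"jaw":1},{"dp":[-1,-13,10],"delta_rot":[0,0,0],"jaw":1},{"dp":[-1,-13,10],"delta_rot":[0,0,0],"jaw":1}]'; python3 c.py
python3 -m creep '[{"dp":[0,3,0],"delta_rot":[0,0,0],"jaw":1},{"dp":[0,5,-1],"delta_rot":[0,0,0],"jaw":1},{"dp":[0,7,-3],"delta_rot":[0,0,0],"jaw":1},{"dp":[0,9,-5],"delta_rot":[0,0,0],"jaw":1},{"dp":[0,11,-7],"delta_rot":[0,0,0],"jaw":1}]'; python3 c.py
```

```text
clock: 11.08
position: [474.1, -285.4, 76.5]
ee_rot: [-3.139, -0.076, 0.001]
wrist_force: [1.0, 2.7, 0.8]
gripper_width: -0.006
grip_force: 1.7
clampTCP [-62.3  42.7] tipz 51.5 yawerr 0.001 F [1.1 2.6] 0.8 t 11.075
clock: 11.7
position: [474.6, -290.8, 83.7]
ee_rot: [-3.131, -0.081, 0.006]
wrist_force: [-1.7, 12.5, 7.6]
gripper_width: -0.002
grip_force: 7.4
clampTCP [-62.   37.3] tipz 58.7 yawerr 0.004 F [-1.1 12.6] 7.6 t 11.7
```

```bash
python3 - <<'E'
from h import *
w=manip.camera("wrist")["color"][100:290,220:420];s=manip.camera("side")["color"][145:205,300:384]
a=cv2.resize(w,None,fx=2.5,fy=2.5,interpolation=cv2.INTER_CUBIC)
b=cv2.resize(s,None,fx=3.5,fy=3.5,interpolation=cv2.INTER_CUBIC);o=np.zeros((475,800,3),np.uint8);o[:,:500]=a;o[:210,500:794]=b
cv2.imwrite("pics/w4.png",o)
E
```

```text
(no output)
```

View pics/w4.png

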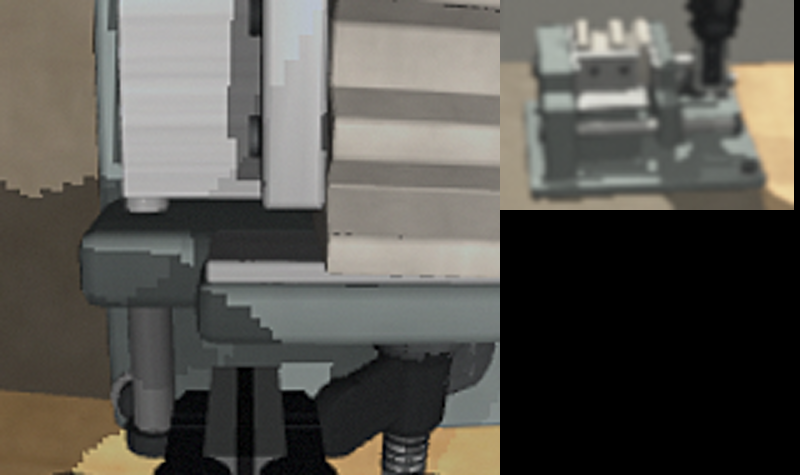

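The left ear is still raised. The wide shoulder of the closed fingers, at (325,410), is what sits on the ear tip. I'll back off, rise and turn the tool a quarter so that the narrow flank faces the ear.

```bash
python3 -m creep '[{"dp":[0,-8,0],"delta_rot":[0,0,0],"jaw":1},{"dp":[0,-14,0],"delta_rot":[0,0,0],"jaw":1},{"dp":[0,-14,-30],"delta_rot":[0,0,0],"jaw":1},{"dp":[0,-14,-50],"delta_rot":[0,0,-0.15],"jaw":1},{"dp":[0,-14,-50],"delta_rot":[0,0,-0.32],"jaw":1}]'; python3 c.py
python3 -m creep '[{"dp":[0,0,0],"delta_rot":[0,0,-0.17],"jaw":1},{"dp":[0,0,0],"delta_rot":[0,0,-0.34],"jaw":1},{"dp":[0,0,0],"delta_rot":[0,0,-0.51],"jaw":1},{"dp":[0,0,0],"delta_rot":[0,0,-0.68],"jaw":1},{"dp":[0,0,0],"delta_rot":[0,0,-0.85],"jaw":1}]'; python3 c.py
python3 -m creep '[{"dp":[0,0,0],"delta_rot":[0,0,-0.17],"jaw":1},{"dp":[0,0,0],"delta_rot":[0,0,-0.34],"jaw":1},{"dp":[0,0,0],"delta_rot":[0,0,-0.40],"jaw":1},{"dp":[0,0,0],"delta_rot":[0,0,-0.40],"jaw":1},{"dp":[0,0,0],"delta_rot":[0,0,-0.40],"jaw":1}]'; python3 c.py
python3 -c "
from h import *
w=manip.camera('wrist')
cv2.imwrite('pics/w5.png',cv2.resize(w['color'][60:400,160:560],None,fx=1.7,fy=1.7,interpolation=cv2.INTER_CUBIC));print(manip.sense()['q'])"
```

```text
clock: 12.42
position: [475.2, -286.2, 136.4]
ee_rot: [3.083, 0.579, 0.005]
wrist_force: [-0.1, 0.5, 0.4]
gripper_width: 0.001
grip_force: 0.0
clampTCP [-61.2  41.8] tipz 111.4 yawerr 0.324 F [-0.1  0.5] 0.4 t 12.425
clock: 13.05
position: [473.4, -285.4, 134.1]
ee_rot: [2.573, 1.801, -0.001]
wrist_force: [0.3, 1.1, -0.1]
gripper_width: -0.003
grip_force: 0.0
clampTCP [-62.9  42.7] tipz 109.1 yawerr 1.174 F [0.4 1.1] -0.1 t 13.05
clock: 13.68
position: [473.7, -284.5, 134.2]
ee_rot: [2.171, 2.271, -0.001]
wrist_force: [0.4, 0.2, -0.2]
gripper_width: -0.0
grip_force: 0.0
clampTCP [-62.6  43.6] tipz 109.2 yawerr 1.569 F [0.4 0.1] -0.2 t 13.675
[ 0.81187145  0.37804753 -0.40545147  1.91737432  0.19014784  0.88310776
  0.35631609]
```

View pics/w5.png

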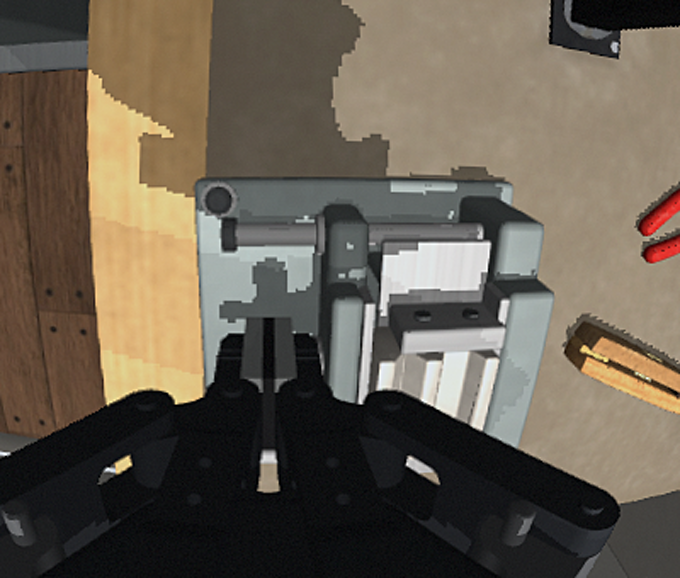

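The tool is turned, with its shoulders now along the stud and the tips at (268,345), clear of the jaw. I'll descend and push again (tool −x is now clamp −y).

```bash
python3 -m creep '[{"dp":[2,-1,15],"delta_rot":[0,0,0],"jaw":1},{"dp":[3,-1,32],"delta_rot":[0,0,0],"jaw":1},{"dp":[3,-1,48],"delta_rot":[0,0,0],"jaw":1},{"dp":[3,-1,51],"delta_rot":[0,0,0],"jaw":1},{"dp":[3,-1,51],"delta_rot":[0,0,0],"jaw":1}]'; python3 c.py
python3 -m creep '[{"dp":[-2,0,0],"delta_rot":[0,0,0],"jaw":1},{"dp":[-4,0,0],"delta_rot":[0,0,0],"jaw":1},{"dp":[-6,0,0],"delta_rot":[0,0,0],"jaw":1},{"dp":[-8,0,0],"delta_rot":[0,0,0],"jaw":1},{"dp":[-10,0,0],"delta_rot":[0,0,0],"jaw":1}]'; python3 c.py
```

```text
clock: 14.35
position: [472.7, -280.5, 82.7]
ee_rot: [-2.168, -2.272, 0.0]
wrist_force: [-0.3, 0.4, -0.2]
gripper_width: 0.001
grip_force: 0.0
clampTCP [-63.4  47.7] tipz 57.7 yawerr 1.571 F [-0.3  0.4] -0.2 t 14.35
clock: 14.98
position: [473.3, -290.9, 83.3]
ee_rot: [2.169, 2.273, -0.0]
wrist_force: [-0.8, -0.3, -0.5]
gripper_width: 0.006
grip_force: 0.0
clampTCP [-63.3  37.3] tipz 58.3 yawerr 1.571 F [-0.8 -0.3] -0.5 t 14.975
```

```bash
python3 -m creep '[{"dp":[-2,0,0],"delta_rot":[0,0,0],"jaw":1},{"dp":[-3,0,-1],"delta_rot":[0,0,0],"jaw":1},{"dp":[-4,0,-2],"delta_rot":[0,0,0],"jaw":1},{"dp":[-5,0,-2],"delta_rot":[0,0,0],"jaw":1},{"dp":[-6,0,-3],"delta_rot":[0,0,0],"jaw":1}]'; python3 c.py
```

```text
clock: 15.6
position: [473.7, -295.2, 86.3]
ee_rot: [-2.166, -2.273, -0.001]
wrist_force: [-0.8, 4.7, 2.9]
gripper_width: -0.001
grip_force: 2.5
clampTCP [-63.1  32.9] tipz 61.3 yawerr 1.572 F [-0.6  4.8] 2.9 t 15.6
```

The upward reaction is friction from the ear tip rising along the finger. I'll go a bit lower and rise faster than the ear.

```bash
python3 -m creep '[{"dp":[8,0,0],"delta_rot":[0,0,0],"jaw":1},{"dp":[8,0,8],"delta_rot":[0,0,0],"jaw":1},{"dp":[8,0,10],"delta_rot":[0,0,0],"jaw":1},{"dp":[5,0,10],"delta_rot":[0,0,0],"jaw":1},{"dp":[3,0,10],"delta_rot":[0,0,0],"jaw":1}]'; python3 c.py
python3 -m creep '[{"dp":[-2,0,-2],"delta_rot":[0,0,0],"jaw":1},{"dp":[-4,0,-5],"delta_rot":[0,0,0],"jaw":1},{"dp":[-6,0,-8],"delta_rot":[0,0,0],"jaw":1},{"dp":[-8,0,-11],"delta_rot":[0,0,0],"jaw":1},{"dp":[-10,0,-14],"delta_rot":[0,0,0],"jaw":1}]'; python3 c.py
```

```text
clock: 16.23
position: [473.5, -294.4, 76.3]
ee_rot: [2.169, 2.272, -0.0]
wrist_force: [0.3, 0.5, -0.1]
gripper_width: 0.004
grip_force: 0.1
clampTCP [-63.3  33.7] tipz 51.3 yawerr 1.57 F [0.3 0.4] -0.1 t 16.225
clock: 16.85
position: [474.0, -303.7, 90.5]
ee_rot: [2.168, 2.273, 0.0]
wrist_force: [-0.6, 1.1, -0.2]
gripper_width: -0.001
grip_force: 0.6
clampTCP [-63.2  24.4] tipz 65.5 yawerr 1.571 F [-0.5  1.1] -0.2 t 16.85
```

It turns freely now at 1 N. I'll continue in small steps.

```bash
python3 -m creep '[{"dp":[-2,0,0],"delta_rot":[0,0,0],"jaw":1},{"dp":[-4,0,0],"delta_rot":[0,0,0],"jaw":1},{"dp":[-6,0,0],"delta_rot":[0,0,0],"jaw":1},{"dp":[-8,0,0],"delta_rot":[0,0,0],"jaw":1},{"dp":[-10,0,0],"delta_rot":[0,0,0],"jaw":1}]'; python3 c.py
```

```text
clock: 17.48
position: [474.7, -313.7, 90.3]
ee_rot: [2.168, 2.273, 0.001]
wrist_force: [0.5, 2.2, 1.5]
gripper_width: 0.0
grip_force: 1.2
clampTCP [-63.   14.4] tipz 65.3 yawerr 1.571 F [0.6 2.2] 1.5 t 17.475
```

```bash
python3 -m creep '[{"dp":[-2,0,1],"delta_rot":[0,0,0],"jaw":1},{"dp":[-4,0,1],"delta_rot":[0,0,0],"jaw":1},{"dp":[-6,0,2],"delta_rot":[0,0,0],"jaw":1},{"dp":[-8,0,2],"delta_rot":[0,0,0],"jaw":1},{"dp":[-9,0,2],"delta_rot":[0,0,0],"jaw":1}]'; python3 c.py
```

```text
clock: 18.1
position: [475.1, -322.4, 88.1]
ee_rot: [2.168, 2.273, 0.001]
wrist_force: [2.0, 2.9, 0.7]
gripper_width: -0.004
grip_force: 1.3
clampTCP [-63.    5.7] tipz 63.1 yawerr 1.571 F [2.2 2.8] 0.7 t 18.1
```

```bash
python3 -m creep '[{"dp":[-2,0,0],"delta_rot":[0,0,0],"jaw":1},{"dp":[-4,0,0],"delta_rot":[0,0,0],"jaw":1},{"dp":[-6,0,0],"delta_rot":[0,0,0],"jaw":1},{"dp":[-7,0,0],"delta_rot":[0,0,0],"jaw":1},{"dp":[-8,0,0],"delta_rot":[0,0,0],"jaw":1}]'; python3 c.py
```

```text
clock: 18.73
position: [474.5, -329.6, 87.8]
ee_rot: [-2.166, -2.271, 0.0]
wrist_force: [-1.3, 5.0, 2.0]
gripper_width: 0.001
grip_force: 2.3
clampTCP [-64.   -1.4] tipz 62.8 yawerr 1.571 F [-1.   5.1] 2.0 t 18.725
```

The force is starting to rise to 5 N, so I'll take smaller steps now.

```bash
python3 -m creep '[{"dp":[-1,0,0],"delta_rot":[0,0,0],"jaw":1},{"dp":[-2,0,0],"delta_rot":[0,0,0],"jaw":1},{"dp":[-3,0,0],"delta_rot":[0,0,0],"jaw":1},{"dp":[-3,0,0],"delta_rot":[0,0,0],"jaw":1},{"dp":[-3,0,0],"delta_rot":[0,0,0],"jaw":1}]'; python3 c.py
```

```text
clock: 19.35
position: [474.8, -332.0, 87.9]
ee_rot: [-2.166, -2.272, -0.0]
wrist_force: [-1.3, 5.8, 2.4]
gripper_width: -0.002
grip_force: 2.5
clampTCP [-63.8  -3.9] tipz 62.9 yawerr 1.571 F [-1.1  5.8] 2.4 t 19.35
```

```bash
python3 -m creep '[{"dp":[-1,0,0],"delta_rot":[0,0,0],"jaw":1},{"dp":[-2,0,0],"delta_rot":[0,0,0],"jaw":1},{"dp":[-3,0,0],"delta_rot":[0,0,0],"jaw":1},{"dp":[-4,0,0],"delta_rot":[0,0,0],"jaw":1},{"dp":[-4,0,0],"delta_rot":[0,0,0],"jaw":1}]'; python3 c.py
```

```text
clock: 19.98
position: [475.2, -335.7, 88.2]
ee_rot: [-2.165, -2.272, -0.001]
wrist_force: [-0.4, 7.0, 2.8]
gripper_width: -0.003
grip_force: 2.9
clampTCP [-63.5  -7.6] tipz 63.2 yawerr 1.572 F [-0.   7.1] 2.8 t 19.975
```

Tangential force is about 6 N so far. I'll lift over the ear to its right and press it down.

```bash
python3 -m creep '[{"dp":[5,0,-2],"delta_rot":[0,0,0],"jaw":1},{"dp":[4,0,-16],"delta_rot":[0,0,0],"jaw":1},{"dp":[-8,0,-16],"delta_rot":[0,0,0],"jaw":1},{"dp":[-15,0,-12],"delta_rot":[0,0,0],"jaw":1},{"dp":[-15,0,-9],"delta_rot":[0,0,0],"jaw":1}]'; python3 c.py
```

```text
clock: 20.6
position: [475.5, -354.4, 96.7]
ee_rot: [2.172, 2.27, -0.001]
wrist_force: [0.6, -0.6, -0.3]
gripper_width: 0.001
grip_force: 0.0
clampTCP [-64.1 -26.4] tipz 71.7 yawerr 1.568 F [ 0.6 -0.7] -0.3 t 20.6
```

```bash
python3 -m creep '[{"dp":[0,0,2],"delta_rot":[0,0,0],"jaw":1},{"dp":[0,0,4],"delta_rot":[0,0,0],"jaw":1},{"dp":[0,0,6],"delta_rot":[0,0,0],"jaw":1},{"dp":[0,0,8],"delta_rot":[0,0,0],"jaw":1},{"dp":[0,0,8],"delta_rot":[0,0,0],"jaw":1}]'; python3 c.py
```

```text
clock: 21.22
position: [476.1, -353.9, 90.5]
ee_rot: [2.168, 2.272, -0.003]
wrist_force: [-2.5, -0.6, 5.4]
gripper_width: 0.001
grip_force: 2.9
clampTCP [-63.4 -25.9] tipz 65.5 yawerr 1.57 F [-2.6 -0.5] 5.4 t 21.225
```

```bash
python3 -m creep '[{"dp":[0,0,1],"delta_rot":[0,0,0],"jaw":1},{"dp":[0,0,2],"delta_rot":[0,0,0],"jaw":1},{"dp":[0,0,3],"delta_rot":[0,0,0],"jaw":1},{"dp":[0,0,4],"delta_rot":[0,0,0],"jaw":1},{"dp":[0,0,4],"delta_rot":[0,0,0],"jaw":1}]'; python3 c.py
```

```text
clock: 21.85
position: [476.2, -355.4, 87.3]
ee_rot: [2.167, 2.269, -0.004]
wrist_force: [-2.6, -2.4, 8.2]
gripper_width: 0.002
grip_force: 4.0
clampTCP [-63.4 -27.3] tipz 62.3 yawerr 1.57 F [-2.7 -2.3] 8.2 t 21.85
```

```bash
python3 -m creep '[{"dp":[0,0,1],"delta_rot":[0,0,0],"jaw":1},{"dp":[0,0,2],"delta_rot":[0,0,0],"jaw":1},{"dp":[0,0,3],"delta_rot":[0,0,0],"jaw":1},{"dp":[0,0,4],"delta_rot":[0,0,0],"jaw":1},{"dp":[0,0,4],"delta_rot":[0,0,0],"jaw":1}]'; python3 c.py
```

```text
clock: 22.48
position: [476.3, -356.6, 83.8]
ee_rot: [2.167, 2.267, -0.006]
wrist_force: [-3.8, -3.1, 9.4]
gripper_width: 0.001
grip_force: 4.5
clampTCP [-63.4 -28.6] tipz 58.8 yawerr 1.569 F [-3.9 -2.9] 9.4 t 22.475
```

```bash
python3 -m creep '[{"dp":[0,0,1],"delta_rot":[0,0,0],"jaw":1},{"dp":[0,0,2],"delta_rot":[0,0,0],"jaw":1},{"dp":[0,0,3],"delta_rot":[0,0,0],"jaw":1},{"dp":[0,0,4],"delta_rot":[0,0,0],"jaw":1},{"dp":[0,0,4],"delta_rot":[0,0,0],"jaw":1}]'; python3 c.py
```

```text
clock: 23.1
position: [476.4, -357.5, 80.2]
ee_rot: [2.167, 2.266, -0.007]
wrist_force: [-3.3, -4.0, 10.7]
gripper_width: -0.001
grip_force: 5.0
clampTCP [-63.4 -29.5] tipz 55.2 yawerr 1.569 F [-3.5 -3.9] 10.7 t 23.1
```

```bash
python3 -m creep '[{"dp":[0,0,1],"delta_rot":[0,0,0],"jaw":1},{"dp":[0,0,2],"delta_rot":[0,0,0],"jaw":1},{"dp":[0,0,3],"delta_rot":[0,0,0],"jaw":1},{"dp":[0,0,4],"delta_rot":[0,0,0],"jaw":1},{"dp":[0,0,4],"delta_rot":[0,0,0],"jaw":1}]'; python3 c.py
```

```text
clock: 23.72
position: [476.5, -357.9, 76.8]
ee_rot: [2.166, 2.265, -0.007]
wrist_force: [-3.6, -4.5, 12.3]
gripper_width: -0.001
grip_force: 6.3
clampTCP [-63.3 -29.9] tipz 51.8 yawerr 1.568 F [-3.8 -4.3] 12.3 t 23.725
```

```bash
python3 -m creep '[{"dp":[0,0,1],"delta_rot":[0,0,0],"jaw":1},{"dp":[0,0,2],"delta_rot":[0,0,0],"jaw":1},{"dp":[0,0,3],"delta_rot":[0,0,0],"jaw":1},{"dp":[0,0,3],"delta_rot":[0,0,0],"jaw":1},{"dp":[0,0,3],"delta_rot":[0,0,0],"jaw":1}]'; python3 c.py
```

```text
clock: 24.35
position: [476.6, -358.0, 74.1]
ee_rot: [2.166, 2.265, -0.007]
wrist_force: [-4.3, -3.7, 14.2]
gripper_width: -0.0
grip_force: 7.2
clampTCP [-63.1 -30. ] tipz 49.1 yawerr 1.569 F [-4.5 -3.5] 14.2 t 24.35
```

```bash
python3 -m creep '[{"dp":[0,0,0.5],"delta_rot":[0,0,0],"jaw":1},{"dp":[0,0,1],"delta_rot":[0,0,0],"jaw":1},{"dp":[0,0,1.5],"delta_rot":[0,0,0],"jaw":1},{"dp":[0,0,1.5],"delta_rot":[0,0,0],"jaw":1},{"dp":[0,0,1.5],"delta_rot":[0,0,0],"jaw":1}]'; python3 c.py
```

```text
clock: 24.98
position: [476.7, -358.0, 72.9]
ee_rot: [2.166, 2.265, -0.007]
wrist_force: [-4.9, -3.8, 15.9]
gripper_width: -0.006
grip_force: 7.8
clampTCP [-63.1 -30. ] tipz 47.9 yawerr 1.569 F [-5.1 -3.5] 15.9 t 24.975
```

The ear resists about 15–16 N, so it is hand-tight. I'll lift clear, check once and hand in.

```bash
python3 -m creep '[{"dp":[0,0,-15],"delta_rot":[0,0,0],"jaw":1},{"dp":[0,0,-40],"delta_rot":[0,0,0],"jaw":1},{"dp":[0,0,-80],"delta_rot":[0,0,0],"jaw":1},{"dp":[0,0,-100],"delta_rot":[0,0,0],"jaw":1},{"dp":[0,0,-100],"delta_rot":[0,0,0],"jaw":1}]'; python3 c.py
python3 -c "
from h import *
w=manip.camera('wrist')
cv2.imwrite('pics/w6.png',cv2.resize(w['color'][60:400,160:560],None,fx=1.7,fy=1.7,interpolation=cv2.INTER_CUBIC))"
```

```text
clock: 25.6
position: [477.6, -352.6, 170.4]
ee_rot: [2.165, 2.271, 0.001]
wrist_force: [-0.3, 0.6, -0.6]
gripper_width: -0.002
grip_force: 0.0
clampTCP [-61.9 -24.7] tipz 145.4 yawerr 1.572 F [-0.3  0.6] -0.6 t 25.6
```

View pics/w6.png

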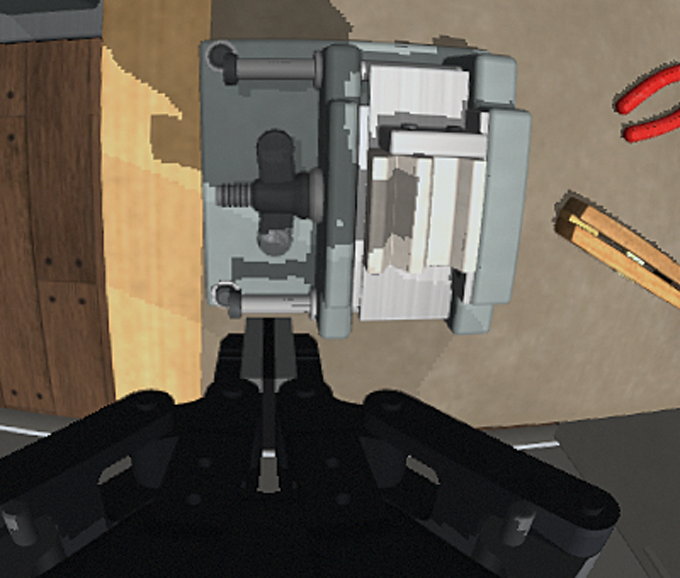

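The picture shows the block against the stop (edge at y about 155) and gripped between the jaws (x 370–485). The ears lie about level at (275,150) and (275,240), and the gripper is clear of everything.

```bash
python3 -c "
from plant import manip
print(manip.finish_job())"
```

```text
the job is handed in; nothing more can be done
None
```

The forming block is flush against the end stop and clamped hand-tight: the ear resisted a push of about 16 N. The job is handed in at about 26 s with the tools undisturbed as far as the pictures show; the grip force itself could not be measured.

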